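Lock the anaerobic jar by feel

ROBOT

A 6-joint arm with a two-finger parallel gripper is mounted at the origin on a cart in front of the work surface, level with it; the furniture and walls round the work are solid. World frame = base frame: x ahead of the robot, y to its left, z up, the work surface at z = 0. Lengths are in m, angles in rad, forces in N, time in s.
With the tool pointing down it reaches from about 0.425 to 0.95 m from the base axis. Payload 3.5 kg.
Tool frame: the origin (TCP) lies on the centre line of the jaws, within the pads' length; the fingertips stand 14 mm ahead of it and the grasp point (between the pads) lies 5 mm behind it (ctrl.finger_overhang is the distance from the TCP to the fingertips, in m); z points along the fingers, y is the line along which they close (so a half turn about z gives the same grasp; the last joint's range is limited). The gripper opens to 85 mm and grips with 20 to 120 N. Pads are 22 mm wide; open, the fingers measure 114 mm over their backs; the gripper's body (76 mm by 85 mm) begins 54 mm behind the grasp point. The pads swing forward as they close: fully open they stand 13 mm farther back than shut.
Start: joints at [1.033, 0.286, 1.577, -0, 1.279, -0.15], TCP at [0.255, 0.625, 0.245] pointing down, gripper open.
Joint ranges: [-2.77, 2.77], [-0.9, 2.22], [0.21, 2.48], [-1.53, 4.67], [0.24, 2.81], [-2.84, 2.84]. Speed limits (rad/s): [2.79, 2.79, 3.14, 3.14, 3.14, 3.14].

INTERFACE

Orientations are given as a unit quaternion [x, y, z, w].
In Python, from plant import ctrl gives the robot as it stands.
- The arm moves only by the tool send_rows, never from a script. Its argument "moves" is text: rows parted by semicolons, each of 7 numbers parted by spaces: the turn, a rotation vector about the tool's x, y, z in units of 360 degrees (1.0 is 360 degrees), then the shift along the tool's x, y, z in units of 20 cm (1.0 is 20 cm), then the gripper's target within -1 to 1 (fully open at 1, half-way at 0, shut at -1). A call has 1 to 12 rows; each row is the pose to reach, as a shift and turn from the pose commanded when the call began, along the tool's axes at that moment, turning the shorter way round; what a row does not reach only later rows make up. A row lasts 1/8 s, in which the tool goes at most 62.5 mm and 10.7 degrees, less where a joint would pass 70% of its speed; a pose out of reach is approached as far as the arm can. A call with a number of a shift or a turn outside -1 to 1 is refused whole. A call with a gripper value outside its range is refused whole. The fingers move at their own pace and stop on an object; "newtons" is the grip in N (left out, the last holds). Time passes only in rows, so rows that repeat a pose let the fingers close. It gives the time, the measured TCP pose, the force, the opening and the grip force at its end, in the units of the state.
- ctrl.get_state(): the state, without advancing time (a new reading comes with each control period).
- ctrl.read_camera(name): name is "scene" or "top" or "wrist"; returns a dict with "image" (384x512x3 uint8, red, green, blue), "fovy" (degrees; the focal length in pixels is half the picture's height over the tangent of half this angle, whatever the lens; pixels are square), "cx", "cy" (the principal point, pixels), "distortion" ([k1, k2, p1, p2, k3] as OpenCV has them; the pictures are not rectified), "extrinsics" (4x4, takes a point from camera to world coordinates). Camera axes: x right, y up, looking along -z (the intrinsics and any distortion apply to the point x, -y, -z); pixel columns grow to the right and rows downward; lengths in m; the calibration is good to about 2 mm. A picture is of the moment at which its call begins. There is no depth.
- ctrl.sign_off(): hands the job in; it is judged then, once.
The state is a dict: "time": time; "qpos": joint angles; "dq": joint speeds; "joint_efforts": joint torques, N m; "eef_pos": TCP position; "tcp_rot": TCP orientation; "contact_force": force on the tool from outside, world axes, zero at the start; "wrist_torque": the same for the moment, N m; "opening": opening from 0.0 (shut) to 1.0 (fully open); "finger_force": force on a finger pad.
Only numpy, scipy, OpenCV 4.12 (cv2) and the standard library are available. Lean on these libraries where they do the work, as an engineer would, in place of code of your own. Each camera call takes 0.05 s, during which the arm holds its last target. There are 200 camera calls.

TASK

The gas sachet in the anaerobic jar is already working, but the jar's blue lid is only resting on top of its bayonet lugs. Without lifting the lid off, turn it by its black handle until you feel it drop between the lugs, then press it down against its sprung seal, turn it clockwise to the stop and let it spring up into the catch, so that it stays locked. Do not wrench the jar round in its foot, and leave the things around it where they are.

Things in the scene. Friction and masses are not known exactly. Their poses are not given: they have to be found in the camera images.
- lid: Loose blue lid of the clear anaerobic jar, 141 mm wide, ribbed skirt 40 mm deep, 0.25-0.4 kg. Origin on its axis at the underside of its 6 mm top plate; z up, x along the handle. Origin height above the bench: 155 mm at the start (resting on top of the lugs), 145 once dropped into the gaps (resting on the seal), under 139.5 when pressed far enough to turn, 142.5 when locked in the catch.
- lid_handle (a point): Point to grip: middle of the lid's black handle, on the axis, 32 mm above the lid's origin. The handle is an upright bar along the lid's x axis, 80 mm long, 18 mm thick; its top is 10 mm above this point, its flat foot (26 mm wide) 22 mm below. 57 mm from the axis stand a brass nipple (+x, top 6 mm lower than this point) and a red valve (-x, 13 mm lower).
- lid_pins (a point): On the lid's axis, level with its four inner pins, 14 mm below the lid's origin. Pins and gaps lie every 90 degrees, out of sight, and the jar has no marks: only touch finds the gaps, by turning up to 80 degrees, either way. Each lets the lid drop 10 mm over about 8 degrees. Dropped, it turns only 4 degrees each way; pressed, clockwise (from above) 30 degrees from mid-gap to a hard stop.
- lid_seal (a point): On the lid's axis at the underside of the plate, where the jar's sprung seal (100 mm ring) pushes it up: 6 N at lid height 145 mm, 13 N at 140, 18 N at the hard bottom (136.5). Pins pass under the lugs below 139.5 mm. In the last 8 degrees before the stop the catch is above the pins: let go there, the lid springs up to 142.5 mm and can no longer turn. Let go sooner, it stays at 140 mm, not locked.
- jar (a joint): Turn of the clear jar (110 mm wide, petri dishes inside, under the lid) in its heavy black rubber foot, rad, 0 at the start, positive anticlockwise from above. The foot is fast to the bench; the jar holds up to about 1.5 N m and slips round above that. Turning the lid takes under 0.5 N m unless it is pressed hard or is at a stop.
- notebook: Bystander: a dark green lab notebook 110 x 155 x 14 mm lying flat. Origin at the centre of its underside. Leave it where it is.
- timer: Bystander: a white bench timer 62 x 66 x 18 mm. Origin at the centre of its underside. Leave it where it is.
- marker_black: Bystander: a marker pen with a black cap, 134 mm long. Origin at the centre of its underside. Leave it where it is.
- marker_red: Bystander: a marker pen with a red cap, 134 mm long. Origin at the centre of its underside. Leave it where it is.
- petri_low: Bystander: a petri dish with yellowish agar, 91 mm wide, 15 mm high. Origin at the centre of its underside. Leave it where it is.
- slide_box: Bystander: a dark green slide box 89 x 100 x 34 mm, shut. Origin at the centre of its underside. Leave it where it is.
- forceps: Bystander: steel forceps 128 mm long. Origin at the centre of its underside. Leave it where it is.
- micropipette: Bystander: a micropipette 254 mm long, lying down. Origin at the centre of its underside. Leave it where it is.
Things that resemble listed ones, but are neither listed nor needed, are in the scene too. Several things have the shape of the lid; the one meant has the colours described above.

How it is judged:
By the outcome, as a careful person would: the job done as asked, in the order asked, and still so for the second after the job is handed in, with the robot touching nothing.
It also fails if it takes over 58 s, if anything falls off the work surface, if the arm or the gripper's body presses on something with over 40 N, if the wrist force passes 120 N, or if a joint passes its speed limit or range.

## Working session

There is one attempt and no reset: what is moved stays moved. The work goes in short steps, Python scripts to look and compute and a tool call to move; the robot and the scene stay as the last step left them, time stands still between calls to the robot, and variables do not carry over. Pictures are saved under pics/ and viewed, at most 10 in all, crops included, and the job is handed in when it is done.

Besides the shell and the picture viewer there is one more tool, called after ">>>" by a JSON object that holds its "op" and its "data", one argument or row to a line. send_rows: Moves the arm, as the interface text tells. Its arguments: {"type":"object","properties":{"moves":{"type":"string"},"newtons":{"type":"number"}},"required":["moves"]}

```bash
mkdir -p pics; ls; cat > h.py <<'E'
import numpy as np, cv2
from plant import ctrl
from scipy.spatial.transform import Rotation as R
def K(c):
    h=c["image"].shape[0]; f=h/2/np.tan(np.radians(c["fovy"])/2)
    return np.array([[f,0,c["cx"]],[0,f,c["cy"]],[0,0,1.]])
def ray(c,uv):
    p=cv2.undistortPoints(np.array([[uv]],float),K(c),np.array(c["distortion"],float))[0,0]
    E=np.array(c["extrinsics"]); d=E[:3,:3]@np.array([p[0],-p[1],-1.]); return E[:3,3],d
def onz(c,uv,z):
    o,d=ray(c,uv); return o+d*(z-o[2])/d[2]
def proj(c,P):
    E=np.array(c["extrinsics"]); q=E[:3,:3].T@(np.array(P)-E[:3,3]); q=q*[1,-1,-1]
    return cv2.projectPoints(q[None],np.zeros(3),np.zeros(3),K(c),np.array(c["distortion"],float))[0][0,0]
E
python3 - <<'E'
from h import *
ims=[]
for n in("scene","top"):
    c=ctrl.read_camera(n); cv2.imwrite(f"pics/{n}0.png",c["image"][:,:,::-1]); print(n,c["fovy"],np.round(c["extrinsics"],3).tolist())
s=ctrl.get_state(); print(s)
E
```

```text
pics
scene 53.75095698833702 [[0.878, 0.347, -0.33, 0.081], [-0.479, 0.653, -0.586, -0.691], [0.012, 0.673, 0.74, 1.013], [0.0, 0.0, 0.0, 1.0]]
top 46.09712672824758 [[-0.015, 0.992, -0.128, 0.266], [-1.0, -0.015, 0.002, 0.021], [0.001, 0.128, 0.992, 1.566], [0.0, 0.0, 0.0, 1.0]]
{'time': 0.1, 'qpos': array([ 1.03297976e+00,  2.87104183e-01,  1.57802982e+00,  8.06354351e-06,
        1.27860701e+00, -1.49990022e-01]), 'dq': array([-0.00239043, -0.00041275, -0.00507744,  0.0005444 ,  0.00012077,
       -0.00202764]), 'joint_efforts': array([ 7.64574070e-04, -4.07294726e+01, -2.93701798e+01, -1.53684323e-04,
        3.44086795e-03, -1.55139270e-05]), 'eef_pos': array([0.25494178, 0.62439386, 0.24406782]), 'tcp_rot': array([ 1.92701323e-01,  9.81256871e-01, -1.00998190e-03, -3.65809243e-04]), 'contact_force': array([-0.25155499, -0.42688567,  0.70630929]), 'wrist_torque': array([ 0.00216453,  0.01619289, -0.00546364]), 'finger_force': 0.0, 'opening': 1.0019019355958698}
```

View pics/scene0.png

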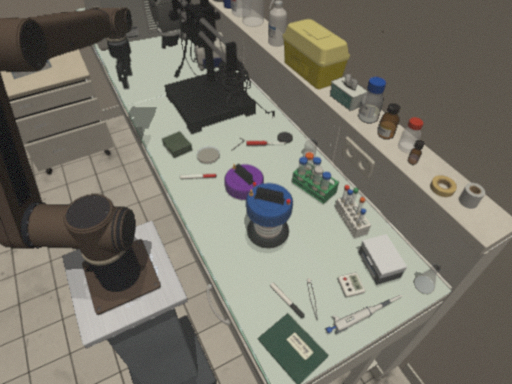

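View pics/top0.png

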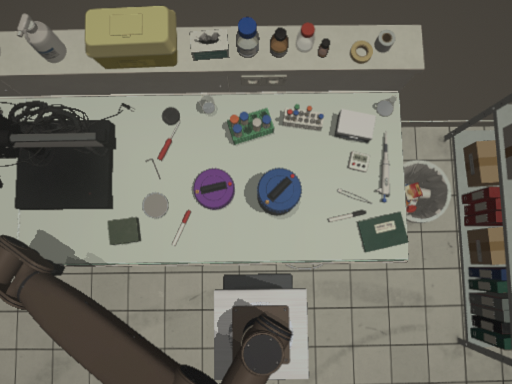

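The lid candidates are the blue lid (top view 279,191; scene 269,203) and a purple lid (top 214,188; scene 243,181). I choose the blue one, which sits on the clear jar. Next I measure it and take a close crop.

```bash
python3 - <<'E'
from h import *
for n,(x0,y0,x1,y1) in {"top":(245,155,315,225),"scene":(235,175,305,245)}.items():
    c=ctrl.read_camera(n); im=c["image"]
    hsv=cv2.cvtColor(im,cv2.COLOR_RGB2HSV)
    roi=np.zeros(im.shape[:2],np.uint8); roi[y0:y1,x0:x1]=255
    blue=cv2.inRange(hsv,(100,120,40),(125,255,255))&roi
    ct=max(cv2.findContours(blue,0,2)[0],key=cv2.contourArea)
    hull=np.zeros_like(roi); cv2.drawContours(hull,[cv2.convexHull(ct)],-1,255,-1)
    hull=cv2.erode(hull,np.ones((5,5)))
    (u,v),r=cv2.minEnclosingCircle(ct); print(n,"blue",u,v,r, onz(c,(u,v),.15))
    blk=cv2.inRange(im,(0,0,0),(48,48,48))&hull
    bt=max(cv2.findContours(blk,0,2)[0],key=cv2.contourArea)
    rc=cv2.minAreaRect(bt); print(rc)
    b=cv2.boxPoints(rc); P=np.array([onz(c,p,.197) for p in b]); e=P-np.roll(P,1,0)
    k=np.argmax(np.linalg.norm(e[:,:2],axis=1)); print("centre",P.mean(0),np.linalg.norm(e,axis=1),np.degrees(np.arctan2(e[k,1],e[k,0])))
    red=cv2.inRange(hsv,(0,130,80),(8,255,255))|cv2.inRange(hsv,(170,130,80),(180,255,255)); red&=cv2.dilate(hull,np.ones((7,7)))
    ys,xs=np.nonzero(red); print("red",len(xs), xs.mean() if len(xs) else 0, ys.mean() if len(ys) else 0, onz(c,(xs.mean(),ys.mean()),.17) if len(xs) else 0)
    cr=cv2.resize(im[y0:y1,x0:x1],None,fx=5,fy=5,interpolation=cv2.INTER_CUBIC)[:,:,::-1]
    cv2.imwrite(f"pics/c_{n}.png",cr)
a=cv2.imread("pics/c_top.png");b=cv2.imread("pics/c_scene.png");cv2.imwrite("pics/c1.png",np.hstack([a,b]))
E
```

```text
top blue 282.0 191.5 19.474441528320312 [ 0.46412875 -0.0762969   0.15      ]Traceback (most recent call last):
  File "<stdin>", line 12, in <module>
ValueError: max() iterable argument is empty
```

```bash
cat > m.py <<'E'
from h import *
def meas(n,box,zt=.197,show=None):
    x0,y0,x1,y1=box
    c=ctrl.read_camera(n); im=c["image"]; hsv=cv2.cvtColor(im,cv2.COLOR_RGB2HSV)
    roi=np.zeros(im.shape[:2],np.uint8); roi[y0:y1,x0:x1]=255
    if show: cv2.imwrite(show,cv2.resize(im[y0:y1,x0:x1],None,fx=5,fy=5,interpolation=cv2.INTER_CUBIC)[:,:,::-1])
    blue=cv2.inRange(hsv,(100,110,40),(128,255,255))&roi
    blue=cv2.morphologyEx(blue,cv2.MORPH_OPEN,np.ones((2,2)))
    ct=np.vstack([k for k in cv2.findContours(blue,0,2)[0] if cv2.contourArea(k)>20])
    (u,v),r=cv2.minEnclosingCircle(ct); print(n,"blue",u,v,r,onz(c,(u,v),.15))
    hull=np.zeros_like(roi); cv2.drawContours(hull,[cv2.convexHull(ct)],-1,255,-1)
    blk=cv2.inRange(hsv,(0,0,0),(180,255,70))&hull&~blue
    bt=max(cv2.findContours(blk,0,2)[0],key=cv2.contourArea)
    rc=cv2.minAreaRect(bt); print(rc)
    P=np.array([onz(c,p,zt) for p in cv2.boxPoints(rc)]); e=P-np.roll(P,1,0)
    k=np.argmax(np.linalg.norm(e[:,:2],axis=1)); print("centre",P.mean(0),np.linalg.norm(e,axis=1),np.degrees(np.arctan2(e[k,1],e[k,0])))
    red=(cv2.inRange(hsv,(0,130,70),(8,255,255))|cv2.inRange(hsv,(165,110,70),(180,255,255)))&cv2.dilate(hull,np.ones((5,5)))
    ys,xs=np.nonzero(red)
    if len(xs): print("red",len(xs),xs.mean(),ys.mean(),onz(c,(xs.mean(),ys.mean()),.17))
E
python3 - <<'E'
from m import *
for n,b in {"top":(245,155,315,225),"scene":(235,175,305,245)}.items():
    try: meas(n,b,show=f"pics/c_{n}.png")
    except Exception as e: print(e)
a=cv2.imread("pics/c_top.png");b=cv2.imread("pics/c_scene.png");cv2.imwrite("pics/c1.png",np.hstack([a,b]))
E
```

```text
top blue 280.2286682128906 190.20542907714844 20.906335830688477 [ 0.46835445 -0.07077615  0.15      ]
((279.0000305175781, 189.00001525878906), (7.0710673332214355, 26.870054244995117), 45.0)
centre [ 0.46550446 -0.06411821  0.197     ] [0.02165226 0.08321995 0.02177749 0.08310297] -45.724785053501535
red 10 292.2 175.5 [ 0.5115733 -0.1081324  0.17     ]
scene blue 270.0 202.5 22.67717933654785 [ 0.47055911 -0.07117265  0.15      ]
((269.83990478515625, 195.3045196533203), (28.633445739746094, 10.948081016540527), 12.804265022277832)
centre [ 0.462363   -0.08085734  0.197     ] [0.08202216 0.04203403 0.08418357 0.04126404] -45.203265341532784
red 13 288.15384615384613 200.53846153846155 [ 0.51228556 -0.10407348  0.17      ]
```

View pics/c1.png

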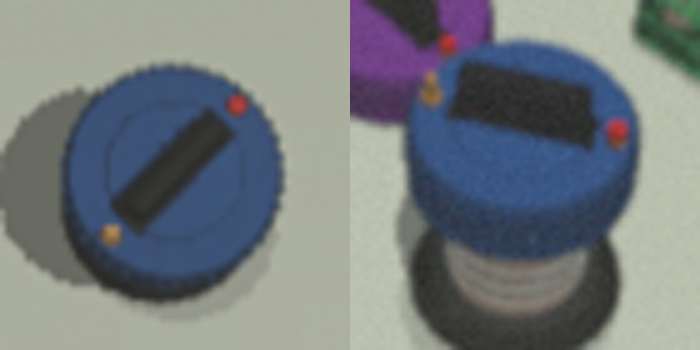

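The crop confirms it. The blue lid has a black handle at about 45°, with the nipple at top (267,202) and the red valve at top (292,175). The centre is about (0.468, -0.068), and the handle measures 83 mm against 80 given. I set out now.

>>> {"op": "send_rows", "data": {
  "moves": "0 0 0 -0.9 -1 -0.25 1;0 0 0 -0.9 -1 -0.25 1;0 0 0 -0.9 -1 -0.25 1;0 0 0 -0.9 -1 -0.25 1;0 0 0 -0.9 -1 -0.25 1;0 0 0 -0.9 -1 -0.25 1",
  "newtons": 50
}}

```text
time: 1.0
eef_pos: [0.3469, 0.3706, 0.2961]
tcp_rot: [0.194, 0.981, 0.001, 0.001]
contact_force: [-0.3, 0.4, 0.1]
opening: 1.0
finger_force: 0.0
```

>>> {"op": "send_rows", "data": {
  "moves": "0 0 0.065 -0.9 -1 0 1;0 0 0.065 -0.9 -1 0 1;0 0 0.065 -0.9 -1 0 1;0 0 0.065 -0.9 -1 0 1;0 0 0.065 -0.9 -1 0 1;0 0 0.065 -0.9 -1 0 1"
}}

```text
time: 1.75
eef_pos: [0.4376, 0.1182, 0.295]
tcp_rot: [0.389, 0.921, 0.0, -0.0]
contact_force: [0.2, -0.0, 0.9]
opening: 0.997
finger_force: 0.0
```

```bash
cat > g.py <<'E'
from h import *
import sys
def go(x,y,z,yaw):
    s=ctrl.get_state(); r=R.from_quat(s["tcp_rot"]); M=r.as_matrix()
    # goal: z down, y heading = yaw
    a=np.radians(yaw); Y=np.array([np.cos(a),np.sin(a),0]); Z=np.array([0,0,-1.]); G=np.c_[np.cross(Y,Z),Y,Z]
    d=M.T@(np.array([x,y,z])-s["eef_pos"])/.2; w=R.from_matrix(M.T@G).as_rotvec()/(2*np.pi)
    print("t",s["time"],"pos",np.round(s["eef_pos"],4),"yaw",np.degrees(np.arctan2(M[1,1],M[0,1])).round(2),"q",np.round(s["qpos"],2),"F",np.round(s["contact_force"],1),"T",np.round(s["wrist_torque"],2),"op",round(s["opening"],3),"ff",round(s["finger_force"],1))
    print("turn",np.round(w,4),"shift",np.round(d,3))
if len(sys.argv)>4: go(*map(float,sys.argv[1:5]))
E
python3 g.py .469 -.068 .27 44.5
```

```text
t 1.75 pos [0.4376 0.1182 0.295 ] yaw 44.26 q [ 0.04 -0.26  2.04  0.    1.36 -0.73] F [ 0.2 -0.   0.9] T [ 0.01 -0.02  0.04] op 0.997 ff 0.0
turn [-0.     -0.0002 -0.0007] shift [-0.776 -0.537  0.124]
```

>>> {"op": "send_rows", "data": {
  "moves": "0 0 0 -0.776 -0.537 0.1 1;0 0 0 -0.776 -0.537 0.1 1;0 0 0 -0.776 -0.537 0.1 1;0 0 0 -0.776 -0.537 0.1 1;0 0 0 -0.776 -0.537 0.1 1;0 0 0 -0.776 -0.537 0.1 1"
}}

```text
time: 2.5
eef_pos: [0.4691, -0.0656, 0.2754]
tcp_rot: [0.386, 0.922, 0.0, -0.0]
contact_force: [-0.6, 0.5, 0.2]
opening: 1.007
finger_force: 0.0
```

```bash
python3 g.py .469 -.068 .27 44.5; python3 - <<'E'
from h import *
c=ctrl.read_camera("wrist"); cv2.imwrite("pics/w1.png",c["image"][:,:,::-1])
print(proj(c,[.469,-.068,.197]),[proj(c,[.469+a*.0283,-.068-a*.0283,.197]).round() for a in(-1,1)])
E
```

```text
t 2.5 pos [ 0.4691 -0.0656  0.2754] yaw 44.55 q [-0.35 -0.2   2.02  0.    1.32 -1.13] F [-0.6  0.5  0.2] T [-0.05 -0.03  0.04] op 1.007 ff 0.0
turn [ 0.0001 -0.      0.0001] shift [-0.008 -0.009  0.027]
[259.17974568 203.04007028] [array([259., 153.]), array([260., 248.])]
```

View pics/w1.png

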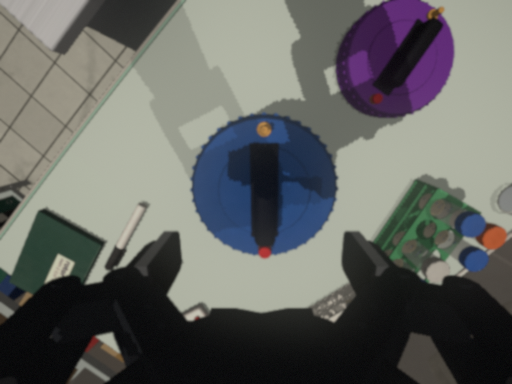

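The wrist view shows the blue lid below the jaws: handle x≈264, rows 145–250; nipple (264,129); red valve (265,253). It is about 5 px to the right of my prediction, so I refine from the nipple and the valve.

```bash
cat > w.py <<'E'
from m import *
c=ctrl.read_camera("wrist"); im=c["image"]; hsv=cv2.cvtColor(im,cv2.COLOR_RGB2HSV)
def cen(m,x0=180,x1=350,y0=100,y1=275):
    k=np.zeros_like(m);k[y0:y1,x0:x1]=m[y0:y1,x0:x1]; ct=max(cv2.findContours(k,0,2)[0],key=cv2.contourArea); return cv2.minEnclosingCircle(ct),cv2.contourArea(ct),ct
(n,rn),_,_=cen(cv2.inRange(hsv,(8,100,80),(28,255,255))); (v,rv),_,_=cen(cv2.inRange(hsv,(0,130,70),(7,255,255))|cv2.inRange(hsv,(170,130,70),(180,255,255)))
N=onz(c,n,.181);V=onz(c,v,.172); print(n,rn,v,rv,N,V,"mid",(N+V)/2,"dist",np.linalg.norm((N-V)[:2]),"handle",np.degrees(np.arctan2(*(V-N)[[1,0]])))
b=cv2.inRange(hsv,(100,90,20),(128,255,255)); (u,r),_,ct=cen(b); print("blue",u,r,onz(c,u,.161))
print(proj(c,[*((N+V)/2)[:2],.197]))
g=cv2.inRange(hsv,(0,0,0),(180,255,45)); rc=[]
for y in (165,185,205,225):
    xs=np.nonzero(g[y,235:290])[0]+235; print(y,xs.min(),xs.max())
E
python3 w.py
```

```text
(263.8888854980469, 128.55555725097656) 6.822359561920166 (264.5, 251.5) 5.700977325439453 [ 0.43112206 -0.02424139  0.181     ] [ 0.5120834  -0.10503749  0.172     ] mid [ 0.47160273 -0.06463944  0.1765    ] dist 0.11437984017440843 handle -44.94147117318342
blue (263.714111328125, 183.6711883544922) 71.93811798095703 [ 0.46685241 -0.06025502  0.161     ]
[264.527404  202.2230769]
165 250 278
185 252 278
205 252 277
225 253 276
```

```bash
python3 g.py .4716 -.0646 .185 45.06
```

```text
t 2.6 pos [ 0.4691 -0.0659  0.2756] yaw 44.54 q [-0.35 -0.2   2.02  0.    1.32 -1.13] F [-0.1  0.8  0.7] T [0.08 0.   0.02] op 1.0 ff 0.0
turn [ 0.0001  0.     -0.0014] shift [-0.004  0.013  0.453]
```

>>> {"op": "send_rows", "data": {
  "moves": "0 0 -0.0014 -0.004 0.013 0.2 1;0 0 -0.0014 -0.004 0.013 0.4 0.3;0 0 -0.0014 -0.004 0.013 0.453 0;0 0 -0.0014 -0.004 0.013 0.453 0;0 0 -0.0014 -0.004 0.013 0.453 -0.3;0 0 -0.0014 -0.004 0.013 0.453 -0.5;0 0 -0.0014 -0.004 0.013 0.453 -1;0 0 -0.0014 -0.004 0.013 0.453 -1;0 0 -0.0014 -0.004 0.013 0.453 -1",
  "newtons": 50
}}

```text
time: 3.72
eef_pos: [0.4725, -0.0667, 0.1866]
tcp_rot: [0.384, 0.923, 0.0, 0.002]
contact_force: [-0.9, 0.3, 6.5]
opening: 0.203
finger_force: 49.8
```

```bash
python3 g.py .4716 -.0646 .185 45.06
```

```text
t 3.725 pos [ 0.4725 -0.0667  0.1866] yaw 44.88 q [-0.35 -0.1   2.11  0.    1.13 -1.14] F [-0.9  0.3  6.5] T [ 0.12  0.11 -0.03] op 0.203 ff 49.8
turn [ 0.0002  0.0004 -0.0005] shift [0.01  0.004 0.008]
```

>>> {"op": "send_rows", "data": {
  "moves": "0 0 0 0 0 0.01 -1;0 0 0.01 0 0 0.01 -1;0 0 0.02 0 0 0.01 -1;0 0 0.02 0 0 0.01 -1"
}}

```text
time: 4.22
eef_pos: [0.4734, -0.0676, 0.1865]
tcp_rot: [0.44, 0.898, -0.0, 0.003]
contact_force: [-1.7, -0.5, 11.6]
opening: 0.195
finger_force: 50.7
```

```bash
python3 g.py .4716 -.0646 .185 45.06|head -1
```

```text
t 4.225 pos [ 0.4734 -0.0676  0.1865] yaw 37.74 q [-0.35 -0.1   2.11 -0.    1.13 -1.01] F [-1.7 -0.5 11.6] T [-0.08  0.39  0.12] op 0.195 ff 50.7
```

>>> {"op": "send_rows", "data": {
  "moves": "0 0 0.01 0 0 0 -1;0 0 0.02 0 0 0 -1;0 0 0.02 0 0 0 -1"
}}

```text
time: 4.6
eef_pos: [0.4734, -0.0677, 0.1865]
tcp_rot: [0.496, 0.868, -0.0, 0.003]
contact_force: [-0.5, -0.9, 11.4]
opening: 0.202
finger_force: 50.7
```

>>> {"op": "send_rows", "data": {
  "moves": "0 0 0.01 0 0 0 -1;0 0 0.02 0 0 0 -1;0 0 0.02 0 0 0 -1"
}}

```text
time: 4.97
eef_pos: [0.4717, -0.0664, 0.1825]
tcp_rot: [0.55, 0.835, 0.0, 0.001]
contact_force: [1.5, -1.3, -0.4]
opening: 0.2
finger_force: 49.2
```

It dropped: z fell 4 mm and the push went to 0. I follow it down to the seal.

>>> {"op": "send_rows", "data": {
  "moves": "0 0 0 0 0 0.015 -1;0 0 0 0 0 0.03 -1;0 0 0 0 0 0.03 -1;0 0 0 0 0 0.03 -1"
}}

```text
time: 5.48
eef_pos: [0.4718, -0.0664, 0.1767]
tcp_rot: [0.55, 0.835, 0.0, 0.001]
contact_force: [3.5, 0.2, -1.9]
opening: 0.199
finger_force: 49.1
```

```bash
python3 g.py .4716 -.0646 .185 45.06|head -1
```

```text
t 5.475 pos [ 0.4718 -0.0664  0.1767] yaw 23.28 q [-0.35 -0.09  2.12  0.    1.12 -0.76] F [ 3.5  0.2 -1.9] T [-0.09 -0.85 -0.25] op 0.199 ff 49.1
```

>>> {"op": "send_rows", "data": {
  "moves": "0 0 0 0 0 0.02 -1;0 0 0 0 0 0.04 -1;0 0 0 0 0 0.06 -1;0 0 0 0 0 0.06 -1;0 0 0 0 0 0.06 -1"
}}

```text
time: 6.1
eef_pos: [0.4722, -0.0665, 0.1687]
tcp_rot: [0.55, 0.835, -0.0, 0.0]
contact_force: [-4.4, 2.8, 16.6]
opening: 0.197
finger_force: 51.7
```

```bash
python3 g.py .4716 -.0646 .185 45.06|head -1
```

```text
t 6.1 pos [ 0.4722 -0.0665  0.1687] yaw 23.31 q [-0.35 -0.08  2.12 -0.    1.1  -0.76] F [-4.4  2.8 16.6] T [ 0.33  0.69 -0.25] op 0.197 ff 51.7
```

>>> {"op": "send_rows", "data": {
  "moves": "0 0 0.01 0 0 0 -1;0 0 0.02 0 0 0 -1;0 0 0.03 0 0 0 -1;0 0 0.03 0 0 0 -1"
}}

```text
time: 6.6
eef_pos: [0.473, -0.0673, 0.1688]
tcp_rot: [0.625, 0.781, -0.0, 0.002]
contact_force: [-1.1, 1.1, 14.0]
opening: 0.198
finger_force: 51.3
```

```bash
python3 g.py .4716 -.0646 .185 45.06|head -1
```

```text
t 6.6 pos [ 0.473  -0.0673  0.1688] yaw 12.66 q [-0.35 -0.08  2.12 -0.    1.1  -0.57] F [-1.1  1.1 14. ] T [0.04 0.34 0.26] op 0.198 ff 51.3
```

>>> {"op": "send_rows", "data": {
  "moves": "0 0 0.01 0 0 0 -1;0 0 0.02 0 0 0 -1;0 0 0.03 0 0 0 -1;0 0 0.03 0 0 0 -1"
}}

```text
time: 7.1
eef_pos: [0.4731, -0.0675, 0.1689]
tcp_rot: [0.696, 0.718, -0.0, 0.002]
contact_force: [-0.0, 1.0, 14.2]
opening: 0.203
finger_force: 51.3
```

```bash
python3 g.py .4716 -.0646 .185 45.06|head -1
```

```text
t 7.1 pos [ 0.4731 -0.0675  0.1689] yaw 1.86 q [-0.35 -0.08  2.12 -0.    1.1  -0.38] F [-0.   1.  14.2] T [-0.02  0.33  0.2 ] op 0.203 ff 51.3
```

Turned 21.4° pressed at low torque. Now small steps to the stop.

>>> {"op": "send_rows", "data": {
  "moves": "0 0 0.01 0 0 0 -1;0 0 0.015 0 0 0 -1;0 0 0.015 0 0 0 -1"
}}

```text
time: 7.48
eef_pos: [0.4731, -0.0675, 0.1689]
tcp_rot: [0.728, 0.685, -0.0, 0.002]
contact_force: [-1.3, 0.2, 13.7]
opening: 0.202
finger_force: 51.4
```

```bash
python3 g.py .4716 -.0646 .185 45.06|head -1
```

```text
t 7.475 pos [ 0.4731 -0.0675  0.1689] yaw -3.5 q [-0.35 -0.08  2.12 -0.    1.1  -0.29] F [-1.3  0.2 13.7] T [-0.01  0.31  0.41] op 0.202 ff 51.4
```

>>> {"op": "send_rows", "data": {
  "moves": "0 0 0.006 0 0 0 -1;0 0 0.006 0 0 0 -1"
}}

```text
time: 7.72
eef_pos: [0.4731, -0.0675, 0.1689]
tcp_rot: [0.741, 0.671, -0.0, 0.002]
contact_force: [-1.2, 0.1, 13.8]
opening: 0.2
finger_force: 51.4
```

```bash
python3 g.py .4716 -.0646 .185 45.06|head -1
```

```text
t 7.725 pos [ 0.4731 -0.0675  0.1689] yaw -5.67 q [-0.35 -0.08  2.12 -0.    1.1  -0.25] F [-1.2  0.1 13.8] T [0.04 0.32 0.37] op 0.2 ff 51.4
```

>>> {"op": "send_rows", "data": {
  "moves": "0 0 0.006 0 0 0 -1;0 0 0.006 0 0 0 -1"
}}

```text
time: 7.98
eef_pos: [0.473, -0.0675, 0.1688]
tcp_rot: [0.754, 0.657, -0.0, 0.002]
contact_force: [-0.9, -0.9, 15.5]
opening: 0.202
finger_force: 51.4
```

```bash
python3 g.py .4716 -.0646 .185 45.06|head -1
```

```text
t 7.975 pos [ 0.473  -0.0675  0.1688] yaw -7.82 q [-0.35 -0.08  2.12 -0.    1.1  -0.22] F [-0.9 -0.9 15.5] T [-0.04  0.33  0.35] op 0.202 ff 51.4
```

>>> {"op": "send_rows", "data": {
  "moves": "0 0 0.006 0 0 0 -1;0 0 0.006 0 0 0 -1"
}}

```text
time: 8.22
eef_pos: [0.4725, -0.0674, 0.1688]
tcp_rot: [0.765, 0.644, -0.001, 0.002]
contact_force: [-3.3, -0.0, 15.1]
opening: 0.197
finger_force: 52.1
```

```bash
python3 g.py .4716 -.0646 .185 45.06|head -1
```

```text
t 8.225 pos [ 0.4725 -0.0674  0.1688] yaw -9.83 q [-0.35 -0.08  2.12 -0.    1.1  -0.18] F [-3.3 -0.  15.1] T [0.02 0.52 0.84] op 0.197 ff 52.1
```

Torque jumped to 0.84 N m, so the lid is at the stop. I ease the push off so the lid springs up.

>>> {"op": "send_rows", "data": {
  "moves": "0 0 -0.002 0 0 -0.015 -1;0 0 -0.002 0 0 -0.03 -1;0 0 -0.002 0 0 -0.045 -1;0 0 -0.002 0 0 -0.045 -1"
}}

```text
time: 8.72
eef_pos: [0.4721, -0.0672, 0.1743]
tcp_rot: [0.762, 0.647, -0.0, 0.002]
contact_force: [4.9, -2.0, 0.3]
opening: 0.197
finger_force: 50.1
```

```bash
python3 g.py .4716 -.0646 .185 45.06|head -1
```

```text
t 8.725 pos [ 0.4721 -0.0672  0.1743] yaw -9.35 q [-0.35 -0.09  2.12 -0.    1.11 -0.19] F [ 4.9 -2.   0.3] T [-0.41 -0.62  0.36] op 0.197 ff 50.1
```

>>> {"op": "send_rows", "data": {
  "moves": "0 0 -0.006 0 0 -0.01 -1;0 0 -0.006 0 0 -0.01 -1"
}}

```text
time: 8.98
eef_pos: [0.4713, -0.0669, 0.1744]
tcp_rot: [0.751, 0.66, -0.0, 0.0]
contact_force: [6.2, -3.2, -4.8]
opening: 0.199
finger_force: 49.4
```

```bash
python3 g.py .4716 -.0646 .185 45.06|head -1
```

```text
t 8.975 pos [ 0.4713 -0.0669  0.1744] yaw -7.4 q [-0.35 -0.09  2.12 -0.    1.11 -0.22] F [ 6.2 -3.2 -4.8] T [-0.57 -0.9  -0.33] op 0.199 ff 49.4
```

Locked: it holds against lift and back-turn. I return the test turn, open and retreat.

>>> {"op": "send_rows", "data": {
  "moves": "0 0 0.006 0 0 0.01 -1;0 0 0.006 0 0 0.01 -0.4;0 0 0.006 0 0 0.01 -0.1;0 0 0.006 0 0 0.01 0.3;0 0 0.006 0 0 0.01 0.6;0 0 0.006 0 0 0.01 0.6;0 0 0.006 0 0 -0.15 0.6;0 0 0.006 0 0 -0.45 0.6;0 0 0.006 0 0 -0.5 1;0 0 0.006 0 0 -0.5 1;0 0 0.006 0 0 -0.5 1"
}}

```text
time: 10.35
eef_pos: [0.4705, -0.066, 0.2737]
tcp_rot: [0.763, 0.646, -0.001, -0.002]
contact_force: [-0.2, 0.1, 0.2]
opening: 0.997
finger_force: 0.0
```

```bash
python3 g.py .4716 -.0646 .185 45.06|head -1; python3 - <<'E'
from h import *
c=ctrl.read_camera("wrist"); a=c["image"]; im=a; hsv=cv2.cvtColor(im,cv2.COLOR_RGB2HSV)
def cen(m):
    k=np.zeros_like(m);k[90:290,170:360]=m[90:290,170:360]; ct=max(cv2.findContours(k,0,2)[0],key=cv2.contourArea); return cv2.minEnclosingCircle(ct)[0]
n=cen(cv2.inRange(hsv,(8,100,80),(28,255,255))); v=cen(cv2.inRange(hsv,(0,130,70),(7,255,255))|cv2.inRange(hsv,(170,130,70),(180,255,255)))
for dz in(0,.0125):
    N=onz(c,n,.181-dz);V=onz(c,v,.172-dz);print(n,v,(N+V)/2,"dist",np.linalg.norm((N-V)[:2]),"handle",np.degrees(np.arctan2(*(V-N)[[1,0]])))
b=ctrl.read_camera("scene")["image"]; cv2.imwrite("pics/end.png",np.hstack([cv2.resize(a,(400,300)),cv2.resize(b,(400,300))])[:,:,::-1])
E
```

```text
t 10.35 pos [ 0.4705 -0.066   0.2737] yaw -9.48 q [-0.35 -0.19  2.02 -0.    1.32 -0.19] F [-0.2  0.1  0.2] T [-0.01  0.01  0.01] op 0.997 ff 0.0
(262.3333435058594, 125.66666412353516) (262.6481628417969, 244.24073791503906) [ 0.47272821 -0.06156108  0.1765    ] dist 0.10813346671024411 handle -99.2356098777951
(262.3333435058594, 125.66666412353516) (262.6481628417969, 244.24073791503906) [ 0.47221038 -0.0648284   0.164     ] dist 0.11399297560785386 handle -99.23587588334692
```

View pics/end.png

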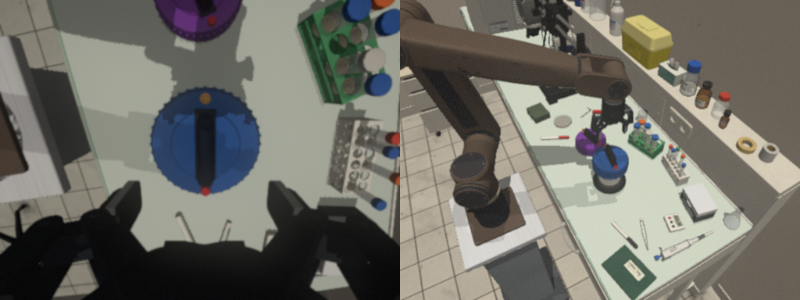

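The end view shows the lid seated with its handle turned; the nipple–valve spacing of 114.0 mm fits the 142.5 mm height. The gripper is clear and the bystanders are in place.

```bash
python3 -c "
from plant import ctrl
print(ctrl.sign_off())"
```

```text
the job is handed in; nothing more can be done
None
```

The blue lid dropped into the gaps, was pressed and turned clockwise to the stop, and sprang up to about 142.5 mm, where it held against a light lift and back-turn. The turning torque peaked near 0.84 N m, below the jar's 1.5 N m slip, nothing else appears moved in the last picture, and the job was handed in after about 10.5 s.

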